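# Drive the gudgeon pin out of a piston and free the connecting rod

### The job

Strip this piston: slide the empty loose blue bin up against the holding fixture, low front first, so that it stands under the far end of the gudgeon pin, then drive the pin out of the piston with the steel drift from the opposite side so that it drops into the bin and never onto the bench. Draw the drift back out, lay it down on the bench, then lift the freed connecting rod out of the piston and set it down inside the bin with its pin, without dropping it. Leave the bearing and the pinion where they lie.

Things in the scene. Friction and masses are not known exactly. Their poses are not given: they have to be found in the camera images.
- piston: Aluminium piston, 70 mm across, clamped crown down in a fixed steel fixture (base plate 72 mm along x, 170 along y). Origin: on the bench under its middle; +x is the way the pin must leave (to the bin), +z up. The base plate ends at x = 36 mm, the crown reaches up to z = 40, the skirt (+y and -y sides only) to z = 90. The pin's bore runs along x at z = 62 mm.
- piston_entry (a point): Centre of the bore's mouth on the drift's side, at x = -30, z = 62 mm in the piston's frame. The bore is 19 mm across and open at both ends: one boss from x = -30 to -10.5 mm, the rod's small eye, the other boss from x = 10.5 to 30 mm. Free to reach along x.
- piston_exit (a point): Centre of the bore's mouth on the bin's side, at x = 30, z = 62 mm in the piston's frame.
- pin: Loose steel gudgeon pin, 18 mm diameter, 56 mm long. Origin at its centre, its own x along it. At the start it sits in the bore, 2 mm inside either mouth, through both bosses and the rod's small eye. A push fit: 5 to 15 N along x moves it. It drops free when its rear end has passed the exit mouth (58 mm of travel).
- rod: Loose steel connecting rod, 0.26 kg, 141 mm long, hung on the pin. Origin: centre of its small eye (28 mm across, 18 thick); own x along the eye's axis, own z to the big end. It leans about 0.6 rad from upright to the piston's -y side, against the skirt. Shank 14 mm thick, 16 wide. Once pin and drift are out of its eye it sinks 8 mm and stays leaning; it lifts straight up.
- rod_shoulder (a point): Solid shoulder between the rod's shank and big end, 78 mm from the small eye: 18 mm thick along the rod's x, 30 mm wide. The place to pinch the rod from above, fingers closing along the rod's x. As it leans, the big end's top is some 42 mm higher than this point.
- rod_big_end (a point): Centre of the rod's big end, 100 mm from the small eye: a ring 50 mm across with a 36 mm hole, 18 mm thick.
- drift: Loose steel drift punch, 0.22 kg, 165 mm long: octagonal body 90 mm long, 20 across flats, then a round nose 75 mm long, 13 diameter. Origin on its axis, mid-body; +x toward the nose; centre of mass at x = +20 mm. It lies on a flat, axis level, 10 mm over the bench. Its body does not enter the bore: the shoulder meets the boss when the tip is 15 mm out of the exit mouth.
- drift_tip (a point): Tip of the drift's nose, on its axis, 120 mm from its origin.
- catch_bin: Loose empty blue bin, 156 mm along x, 144 along y, 0.15 kg; it slides on the bench (the stack of like bins at the back is fixed). Origin: middle of its underside. The low front at x = -78 mm (30 mm high) faces the fixture. 10 mm rims, to pinch from above, at z = 70 mm: back, x = 73 mm; sides, y = +-67 mm (x = -15 to 70). Inside 138 x 130 mm, floor 2 mm. Home, its front touches the base plate.
- bearing: Ball bearing lying flat, 52 mm across, 15 mm high; origin under its centre. Bystander.
- pinion: Small steel gear lying flat, 56 mm across, 28 mm high; origin under its centre. Bystander.

How it is judged:
On the way, in this order (a step that is already met when the one before it is completed fails the run):
1. the bin stands against the fixture under the exit, the pin still home (x of catch_bin in the frame of piston below 0.127 m and y of catch_bin in the frame of piston between -0.035 and 0.035 m and angle between the x axis of catch_bin and the x axis of piston, either way round below 0.2 rad and x of pin in the frame of piston below 0.005 m), for 0.2 s.
2. the drift's nose has driven the pin right through the bore (x of drift_tip in the frame of piston_exit above -0.01 m and y of drift_tip in the frame of piston_exit between -0.006 and 0.006 m and z of drift_tip in the frame of piston_exit between -0.006 and 0.006 m and x of pin in the frame of piston above 0.045 m).
3. the pin is in the bin and the drift is drawn out and laid on the bench (height (world z) of pin below 0.042 m and x of pin in the frame of catch_bin between -0.075 and 0.07 m and height (world z) of drift below 0.016 m and angle between drift's own x axis and vertical above 1.45 rad and horizontal distance between drift_tip and piston above 0.035 m and contact force between the fingers and drift below 0.1 N), for 0.2 s.
4. the rod is lifted out of the piston (z of rod in the frame of piston above 0.08 m), for 0.1 s.
At the end, for the whole second after the job is handed in: Pin in the bin (centre under 42 mm high); rod in the bin, one end down (small eye's centre under 30 mm high or big end's under 40 mm), shoulder within the bin's outline; bin upright on the bench; drift lying level on the bench; rod and drift at rest (height (world z) of pin below 0.042 m and x of pin in the frame of catch_bin between -0.075 and 0.07 m and y of pin in the frame of catch_bin between -0.068 and 0.068 m and x of rod in the frame of catch_bin between -0.075 and 0.075 m and y of rod in the frame of catch_bin between -0.07 and 0.07 m and x of rod_shoulder in the frame of catch_bin between -0.085 and 0.078 m and y of rod_shoulder in the frame of catch_bin between -0.075 and 0.075 m and (height (world z) of rod below 0.03 m or height (world z) of rod_big_end below 0.04 m) and linear speed of each of rod, drift below 0.03 m/s and angle between catch_bin's own z axis and vertical below 0.1 rad and height (world z) of catch_bin between -0.01 and 0.01 m and height (world z) of drift between 0 and 0.016 m); the robot touches nothing.
It fails at once if the pin drops onto the bench outside the bin (height (world z) of pin below 0.03 m and (x of pin in the frame of catch_bin below -0.08 m or x of pin in the frame of catch_bin above 0.08 m or y of pin in the frame of catch_bin below -0.075 m or y of pin in the frame of catch_bin above 0.075 m)).
It fails at once if the rod is dropped (contact force between the fingers and rod below 0.05 N and linear speed of rod above 1.15 m/s).
It fails at once if the bearing is disturbed (distance of bearing from where it was at the start of the episode above 0.03 m).
It fails at once if the pinion is disturbed (distance of pinion from where it was at the start of the episode above 0.03 m).
It also fails if it takes over 64 s, if anything falls off the work surface, if the arm or the gripper's body presses on something with over 40 N, if the wrist force passes 120 N, or if a joint passes its speed limit or range.

### The arm

A 7-joint arm with a two-finger parallel gripper is mounted at the origin on a cart in front of the work surface, level with it; the furniture and walls round the work are solid. World frame = base frame: x ahead of the robot, y to its left, z up, the work surface at z = 0. Lengths are in m, angles in rad, forces in N, time in s.
With the tool pointing down it reaches from about 0.4 to 0.85 m from the base axis. Payload 4.5 kg.
Tool frame: the origin (TCP) lies on the centre line of the jaws, within the pads' length; the fingertips stand 14 mm ahead of it and the grasp point (between the pads) lies 5 mm behind it (tip_reach is the z of the fingertips in the tool frame, in m); z points along the fingers, y is the line along which they close (so a half turn about z gives the same grasp; the last joint's range is limited). The gripper opens to 88 mm and grips with 3 to 60 N. Pads are 18 mm wide; open, the fingers measure 123 mm over their backs; the gripper's body (75 mm by 187 mm) begins 45 mm behind the grasp point.
Start: joints at [-1.111, 0.689, -0.195, 1.565, 0.157, 0.902, -0.215], TCP at [0.258, 0.569, 0.253] pointing down, gripper open.
Joint ranges: [-3.01, 3.01], [-0.46, 2.08], [-1.47, 1.51], [0.13, 2.56], [-1, 4.14], [0.04, 2.09], [-2.66, 2.66]. Speed limits (rad/s): [2.57, 2.57, 3.14, 3.14, 3.14, 3.14, 3.14].

### API

Orientations are given as a 3x3 rotation matrix whose columns are the frame's x, y, z axes.
In Python, from bench import observe, grab_frame, job_done, tip_reach gives the robot as it stands. The module is installed in compiled form; this text tells all that it offers.
- The arm moves only by the tool apply_moves, never from a script. Its argument "plan" is a list of rows, each an object of numbers: "wx", "wy", "wz": the turn, a rotation vector about the tool's x, y, z in rad; "tx", "ty", "tz": the shift along the tool's x, y, z in m; "jaw": the closure, from 0 (fully open) to 1 (shut). In form: [{"wx": .., "wy": .., "wz": .., "tx": .., "ty": .., "tz": .., "jaw": ..}, ...]. A call has 1 to 12 rows; each row shifts and turns the commanded pose from where the row before left it, along the tool's axes as they then stand; what a row does not reach is not made up. A row lasts 1/8 s, in which the tool goes at most 62.5 mm and 10.7 degrees, less where a joint would pass 70% of its speed; a pose out of reach is approached as far as the arm can. A call with a gripper value outside its range is refused whole. The fingers move at their own pace and stop on an object; "newtons" is the grip in N (left out, the last holds). Time passes only in rows, so rows that do not move let the fingers close. It gives the time, the measured TCP pose, the force, the opening and the grip force at its end, in the units of the state.
- observe(): the state, without advancing time (a new reading comes with each control period).
- grab_frame(name): name is "scene" or "top" or "wrist"; returns a dict with "pixels" (400x640x3 uint8, red, green, blue), "fx", "fy", "cx", "cy" (pixels), "extrinsics" (4x4, takes a point from world to camera coordinates); the wrist camera has in their place "mount" (4x4, takes a point from camera to tool coordinates, whose origin is the TCP and whose axes are the flange's). Camera axes: x right, y up, looking along -z (the intrinsics and any distortion apply to the point x, -y, -z); pixel columns grow to the right and rows downward; lengths in m; the calibration is good to about 2 mm. A picture is of the moment at which its call begins: read the wrist's pose just before it. There is no depth.
- job_done(): hands the job in; it is judged then, once.
The state is a dict: "time": time; "q": joint angles; "dq": joint speeds; "tau": joint torques, N m; "tcp_pos": TCP position; "orientation": TCP orientation; "ft_force": force on the tool from outside, world axes, zero at the start; "wrist_torque": the same for the moment, N m; "gripper_width": finger opening in m; "grip_force": force on a finger pad.
Only numpy, scipy, OpenCV 4.12 (cv2) and the standard library are available. Lean on these libraries where they do the work, as an engineer would, in place of code of your own. Each camera call takes 0.05 s, during which the arm holds its last target. There are 200 camera calls.

## Working session

There is one attempt and no reset: what is moved stays moved. The work goes in short steps, Python scripts to look and compute and a tool call to move; the robot and the scene stay as the last step left them, time stands still between calls to the robot, and variables do not carry over. Pictures are saved under pics/ and viewed, at most 12 in all, crops included, and the job is handed in when it is done.

Besides the shell and the picture viewer there is one more tool, called after ">>>" as name([rows], argument=value, ...), one row to a line, values as JSON. apply_moves: Moves the arm, as the interface text tells. Its arguments: {"type":"object","properties":{"plan":{"type":"array"},"newtons":{"type":"number"}},"required":["plan"]}

```bash
mkdir -p pics; python3 - <<'E'
from bench import *
import cv2,numpy as np
s=observe();print({k:np.round(v,3).tolist() for k,v in s.items()}, tip_reach)
for n in ["scene","top"]:
    f=grab_frame(n);cv2.imwrite(f"pics/{n}0.png",f["pixels"][:,:,::-1]);np.save(f"{n}0.npy",f,allow_pickle=True)
    print(n,f["fx"],f["fy"],f["cx"],f["cy"],np.round(f["extrinsics"],3).tolist(),[k for k in f])
f=grab_frame("wrist");print(f["fx"],np.round(f["mount"],4).tolist(),[k for k in f])
E
```

```text
{'time': 0.0, 'q': [-1.111, 0.69, -0.195, 1.566, 0.157, 0.903, -0.215], 'dq': [-0.002, -0.0, -0.001, 0.0, 0.001, -0.0, -0.001], 'tau': [0.0, -52.755, -1.267, -15.343, -0.053, 0.006, 0.0], 'tcp_pos': [0.258, 0.569, 0.252], 'orientation': [[-0.911, 0.413, -0.001], [0.413, 0.911, -0.002], [-0.0, -0.002, -1.0]], 'ft_force': [0.34, 0.348, -0.245], 'wrist_torque': [0.038, 0.045, -0.045], 'grip_force': 0.0, 'gripper_width': 0.088} 0.014
scene 442.72984561673013 442.72984561673013 317.6416329072572 201.76577620133892 [[0.593, -0.805, -0.018, -0.459], [0.401, 0.276, 0.874, -0.245], [-0.698, -0.525, 0.486, -0.659], [0.0, 0.0, 0.0, 1.0]] ['pixels', 'fx', 'fy', 'cx', 'cy', 'extrinsics']
top 413.46047080502444 413.46047080502444 323.362775938879 194.7935484411562 [[0.017, -1.0, 0.01, -0.201], [0.997, 0.018, 0.071, -0.53], [-0.071, 0.009, 0.997, -0.916], [0.0, 0.0, 0.0, 1.0]] ['pixels', 'fx', 'fy', 'cx', 'cy', 'extrinsics']
303.8997399560705 [[0.0006, 0.9544, 0.2984, 0.0778], [1.0, -0.0006, -0.0002, 0.0004], [0.0, 0.2984, -0.9544, -0.1313], [0.0, 0.0, 0.0, 1.0]] ['pixels', 'fx', 'fy', 'cx', 'cy', 'mount']
```

View pics/scene0.png

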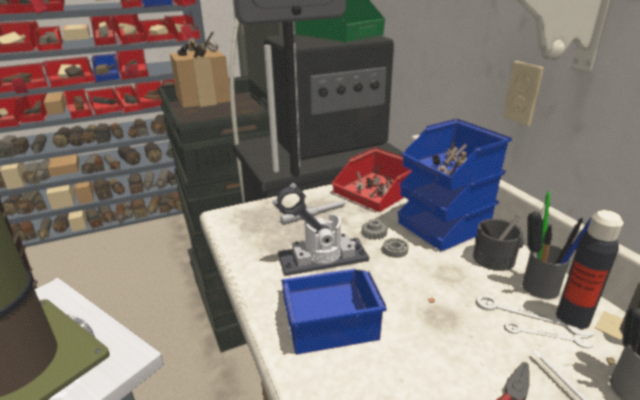

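View pics/top0.png

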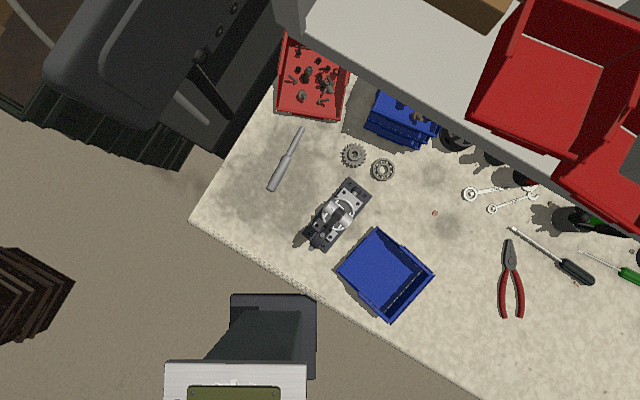

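The scene view shows the fixture near (322,240), the bin near (333,310) and the rod leaning left. In the top view the fixture is at (338,215), the bin at (385,275) with its tall back to the lower right, and the drift at (287,160) with its nose to the upper right. The gear is at (353,155) and the bearing at (382,169).

```bash
cat > h.py <<'E'
import numpy as np,cv2
from bench import *
def cam(f,s=None):
    if "mount" in f:
        T=np.eye(4);T[:3,:3]=s["orientation"];T[:3,3]=s["tcp_pos"];return T@f["mount"]
    return np.linalg.inv(f["extrinsics"])
def ray(f,u,v,s=None):
    C=cam(f,s);d=C[:3,:3]@np.array([(u-f["cx"])/f["fx"],-(v-f["cy"])/f["fy"],-1]);return C[:3,3],d
def plane(f,u,v,z,s=None):
    o,d=ray(f,u,v,s);return o+d*(z-o[2])/d[2]
def proj(f,p,s=None):
    q=np.linalg.inv(cam(f,s))@np.append(p,1);return f["cx"]+f["fx"]*q[0]/-q[2],f["cy"]-f["fy"]*q[1]/-q[2]
def shot(n,name):
    s=observe();f=grab_frame(n);np.save(name+".npy",dict(f=f,s=s),allow_pickle=True);cv2.imwrite(f"pics/{name}.png",f["pixels"][:,:,::-1]);return f,s
def load(name):
    d=np.load(name+".npy",allow_pickle=True).item();return d["f"],d["s"]
E
python3 - <<'E'
from h import *
f=np.load("top0.npy",allow_pickle=True).item()
im=f["pixels"]
c=im[115:330,260:445,::-1]
c=np.vstack([c]) 
cv2.imwrite("pics/c.png",cv2.resize(c[:,:],None,fx=2.75,fy=2.75,interpolation=cv2.INTER_CUBIC))
hsv=cv2.cvtColor(im,cv2.COLOR_RGB2HSV)
m=cv2.inRange(hsv,(105,120,40),(130,255,255));m[:, :330]=0;m[:215]=0
cs,_=cv2.findContours(m,0,2);k=max(cs,key=cv2.contourArea)
q=cv2.approxPolyDP(cv2.convexHull(k),4,True)[:,0];print(q.tolist())
for p in q: print(p,[np.round(plane(f,*p,z)[:2],3).tolist() for z in(0,.03,.07)])
for p in [(338,215),(287,160),(353,155),(382,169)]: print(p,np.round(plane(f,*p,0.01),3))
E
```

```text
[[376, 227], [434, 276], [391, 323], [336, 271]]
[376 227] [[0.463, -0.314], [0.463, -0.31], [0.463, -0.304]]
[434 276] [[0.354, -0.448], [0.357, -0.439], [0.362, -0.428]]
[391 323] [[0.247, -0.35], [0.254, -0.345], [0.263, -0.338]]
[336 271] [[0.361, -0.223], [0.365, -0.222], [0.369, -0.22]]
(338, 215) [ 0.489 -0.226  0.01 ]
(287, 160) [ 0.613 -0.106  0.01 ]
(353, 155) [ 0.628 -0.258  0.01 ]
(382, 169) [ 0.596 -0.325  0.01 ]
```

View pics/c.png

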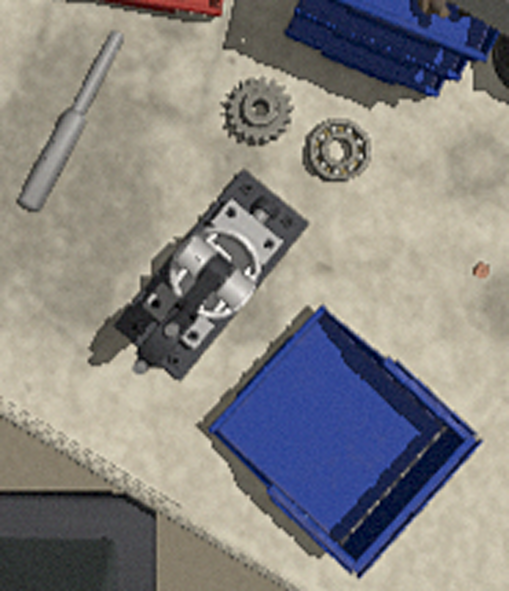

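The crop shows the base plate corners at (240,170), (309,222), (182,380) and (115,325). The drift's tip is at (116,35) and its rear end at about (29,207). The bin's low front faces the fixture.

```bash
python3 - <<'E'
from h import *
f=np.load("top0.npy",allow_pickle=True).item()
P=lambda u,v,z:plane(f,260+u/2.75,115+v/2.75,z)
for z in(0.0,.01):
  c=np.array([P(*p,z)[:2] for p in[(243,170),(309,222),(182,380),(115,325)]])
  print(z,c.round(4).tolist(),"ctr",c.mean(0).round(4))
  for a,b in[(0,1),(1,2),(2,3),(3,0)]:
    d=c[b]-c[a];print(np.linalg.norm(d).round(4),np.degrees(np.arctan2(d[1],d[0])).round(1))
a=P(116,35,.01);b=P(29,207,.01);d=a-b
print(a,b,np.linalg.norm(d),np.degrees(np.arctan2(d[1],d[0])), "sh",P(77,113,.01), "orig",b+d/np.linalg.norm(d)*.045)
E
```

```text
0.0 [[0.5781, -0.2489], [0.5351, -0.305], [0.4014, -0.2003], [0.446, -0.1436]] ctr [ 0.4902 -0.2244]
0.0707 -127.4
0.1699 141.9
0.0722 51.8
0.1689 -38.5
0.01 [[0.577, -0.2482], [0.5344, -0.3037], [0.4021, -0.2001], [0.4463, -0.144]] ctr [ 0.4899 -0.224 ]
0.07 -127.4
0.1681 141.9
0.0714 51.8
0.1671 -38.5
[ 0.68920055 -0.13978732  0.01      ] [ 0.54274901 -0.07051358  0.01      ] 0.16200895893867961 -25.314841849079272 sh [ 0.62237179 -0.10855204  0.01      ] orig [ 0.58342775 -0.08975522  0.01      ]
```

>>> apply_moves([
  {"tx":-0.045,"ty":-0.022},
  {"tx":-0.045,"ty":-0.022},
  {"tx":-0.045,"ty":-0.022},
  {"tx":-0.045,"ty":-0.022},
  {"tx":-0.045,"ty":-0.022},
  {"tx":-0.045,"ty":-0.022},
  {"tx":-0.045,"ty":-0.022},
  {"tx":-0.0206,"ty":-0.0455},
  {"tx":-0.0206,"ty":-0.0455},
  {"tx":-0.0206,"ty":-0.0455},
  {"tx":-0.0206,"ty":-0.0455},
  {"tx":-0.0206,"ty":-0.0455},
], newtons=40)

```text
invalid input at $.plan[0]: expected keys wx, wy, wz, tx, ty, tz, jaw
```

>>> apply_moves([
  {"tx":-0.0206,"ty":-0.0455},
  {"tx":-0.0206,"ty":-0.0455},
  {"tx":-0.0206,"ty":-0.0455},
  {"tx":0.001,"ty":-0.046},
  {"tx":0.001,"ty":-0.046},
  {"tx":0.001,"ty":-0.046},
  {"tx":0.001,"ty":-0.046},
  {"tx":0.001,"ty":-0.046},
  {"tx":0.001,"ty":-0.046},
  {"wz":0.15},
  {"wz":0.15},
  {},
])

```text
invalid input at $.plan[0]: expected keys wx, wy, wz, tx, ty, tz, jaw
```

```bash
python3 - <<'E'
from h import *
f,s=shot("wrist","w1")
print(s["time"],s["tcp_pos"],np.round(s["orientation"],3).tolist(),s["ft_force"])
E
```

```text
0.15 [0.25799179 0.56879257 0.25213096] [[-0.911, 0.413, -0.0], [0.413, 0.911, -0.001], [-0.0, -0.001, -1.0]] [ 0.30042869  0.3726304  -0.13814544]
```

View pics/w1.png

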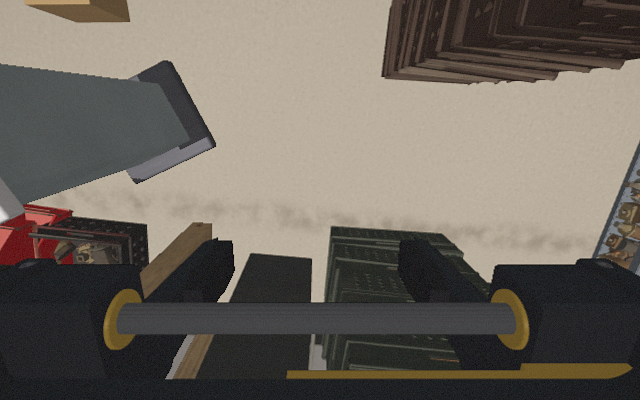

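The moves were refused because every key is needed in each row, so the view shows only the floor from the start pose, with the fingers near (215,265) and (425,265). I'll resend with full rows.

>>> apply_moves([
  {"wx":0,"wy":0,"wz":0,"tx":-0.045,"ty":-0.022,"tz":0,"jaw":0},
  {"wx":0,"wy":0,"wz":0,"tx":-0.045,"ty":-0.022,"tz":0,"jaw":0},
  {"wx":0,"wy":0,"wz":0,"tx":-0.045,"ty":-0.022,"tz":0,"jaw":0},
  {"wx":0,"wy":0,"wz":0,"tx":-0.045,"ty":-0.022,"tz":0,"jaw":0},
  {"wx":0,"wy":0,"wz":0,"tx":-0.045,"ty":-0.022,"tz":0,"jaw":0},
  {"wx":0,"wy":0,"wz":0,"tx":-0.045,"ty":-0.022,"tz":0,"jaw":0},
  {"wx":0,"wy":0,"wz":0,"tx":-0.045,"ty":-0.022,"tz":0,"jaw":0},
  {"wx":0,"wy":0,"wz":0,"tx":-0.0206,"ty":-0.0455,"tz":0,"jaw":0},
  {"wx":0,"wy":0,"wz":0,"tx":-0.0206,"ty":-0.0455,"tz":0,"jaw":0},
  {"wx":0,"wy":0,"wz":0,"tx":-0.0206,"ty":-0.0455,"tz":0,"jaw":0},
  {"wx":0,"wy":0,"wz":0,"tx":-0.0206,"ty":-0.0455,"tz":0,"jaw":0},
  {"wx":0,"wy":0,"wz":0,"tx":-0.0206,"ty":-0.0455,"tz":0,"jaw":0},
], newtons=40)

```text
time: 1.7
tcp_pos: [0.4812, 0.0475, 0.2527]
orientation: [[-0.911, 0.413, 0.0], [0.413, 0.911, 0.0], [-0.0, 0.0, -1.0]]
ft_force: [0.9, -0.7, 0.3]
gripper_width: 0.0881
grip_force: 0.0
```

>>> apply_moves([
  {"wx":0,"wy":0,"wz":0,"tx":-0.0206,"ty":-0.0455,"tz":0,"jaw":0},
  {"wx":0,"wy":0,"wz":0,"tx":-0.0206,"ty":-0.0455,"tz":0,"jaw":0},
  {"wx":0,"wy":0,"wz":0,"tx":-0.0206,"ty":-0.0455,"tz":0,"jaw":0},
  {"wx":0,"wy":0,"wz":0,"tx":0.001,"ty":-0.046,"tz":0,"jaw":0},
  {"wx":0,"wy":0,"wz":0,"tx":0.001,"ty":-0.046,"tz":0,"jaw":0},
  {"wx":0,"wy":0,"wz":0,"tx":0.001,"ty":-0.046,"tz":0,"jaw":0},
  {"wx":0,"wy":0,"wz":0,"tx":0.001,"ty":-0.046,"tz":0,"jaw":0},
  {"wx":0,"wy":0,"wz":0,"tx":0.001,"ty":-0.046,"tz":0,"jaw":0},
  {"wx":0,"wy":0,"wz":0,"tx":0.001,"ty":-0.046,"tz":0,"jaw":0},
  {"wx":0,"wy":0,"wz":0.15,"tx":0,"ty":0,"tz":0,"jaw":0},
  {"wx":0,"wy":0,"wz":0.15,"tx":0,"ty":0,"tz":0,"jaw":0},
  {"wx":0,"wy":0,"wz":0,"tx":0,"ty":0,"tz":0,"jaw":0},
])

```text
time: 3.2
tcp_pos: [0.3616, -0.3496, 0.2526]
orientation: [[-0.749, 0.663, -0.0], [0.663, 0.749, -0.0], [0.0, -0.0, -1.0]]
ft_force: [-0.3, -0.7, 0.2]
gripper_width: 0.0884
grip_force: 0.0
```

```bash
python3 - <<'E'
from h import *
f,s=shot("wrist","w2")
print(s["time"],s["tcp_pos"],np.round(s["orientation"],3).tolist(),s["ft_force"])
hsv=cv2.cvtColor(f["pixels"],cv2.COLOR_RGB2HSV)
m=cv2.inRange(hsv,(105,120,40),(130,255,255))
cs,_=cv2.findContours(m,0,2);k=max(cs,key=cv2.contourArea)
q=cv2.approxPolyDP(cv2.convexHull(k),5,True)[:,0]
for p in q: print(p,[np.round(plane(f,*p,z,s)[:2],3).tolist() for z in(0,.03,.07)])
E
```

```text
3.2 [ 0.36162434 -0.3496038   0.25264692] [[-0.749, 0.663, -0.0], [0.663, 0.749, -0.0], [0.0, -0.0, -1.0]] [-0.31262045 -0.74852485  0.22692251]
[403  98] [[0.368, -0.215], [0.363, -0.222], [0.356, -0.23]]
[392 212] [[0.475, -0.313], [0.462, -0.312], [0.444, -0.31]]
[342 228] [[0.448, -0.378], [0.437, -0.372], [0.422, -0.364]]
[262 227] [[0.375, -0.459], [0.369, -0.447], [0.362, -0.43]]
[256  93] [[0.247, -0.343], [0.251, -0.34], [0.257, -0.335]]
```

View pics/w2.png

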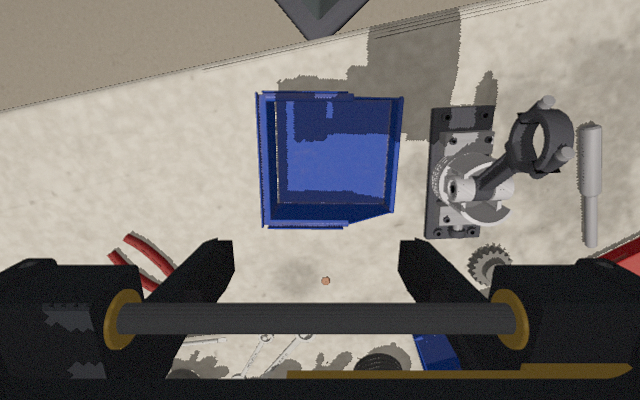

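The wrist view shows the bin's back at x≈262 and its front at x≈400 px, and the fixture right of that at (460,175). This agrees with the top-view estimate, so I'll pinch the back rim.

>>> apply_moves([
  {"wx":0,"wy":0,"wz":0,"tx":0.016,"ty":-0.053,"tz":0.0,"jaw":0.3},
  {"wx":0,"wy":0,"wz":0,"tx":0,"ty":0,"tz":0.05,"jaw":0.3},
  {"wx":0,"wy":0,"wz":0,"tx":0,"ty":0,"tz":0.05,"jaw":0.3},
  {"wx":0,"wy":0,"wz":0,"tx":0,"ty":0,"tz":0.05,"jaw":0.3},
  {"wx":0,"wy":0,"wz":0,"tx":0,"ty":0,"tz":0.03,"jaw":0.3},
  {"wx":0,"wy":0,"wz":0,"tx":0,"ty":0,"tz":0.018,"jaw":0.3},
  {"wx":0,"wy":0,"wz":0,"tx":0,"ty":0,"tz":0,"jaw":1},
  {"wx":0,"wy":0,"wz":0,"tx":0,"ty":0,"tz":0,"jaw":1},
  {"wx":0,"wy":0,"wz":0,"tx":0,"ty":0,"tz":0,"jaw":1},
  {"wx":0,"wy":0,"wz":0,"tx":0,"ty":0,"tz":0,"jaw":1},
], newtons=25)

```text
time: 4.5
tcp_pos: [0.3148, -0.379, 0.0554]
orientation: [[-0.748, 0.664, 0.001], [0.664, 0.748, -0.001], [-0.001, 0.0, -1.0]]
ft_force: [-0.1, 0.5, -0.1]
gripper_width: 0.0238
grip_force: 0.0
```

>>> apply_moves([
  {"wx":0,"wy":0,"wz":0,"tx":0,"ty":0,"tz":0,"jaw":1},
  {"wx":0,"wy":0,"wz":0,"tx":0,"ty":0,"tz":0,"jaw":1},
  {"wx":0,"wy":0,"wz":0,"tx":0,"ty":0,"tz":0,"jaw":1},
  {"wx":0,"wy":0,"wz":0,"tx":0,"ty":0,"tz":0,"jaw":1},
])

```text
time: 5.0
tcp_pos: [0.3144, -0.3789, 0.0549]
orientation: [[-0.748, 0.664, 0.0], [0.664, 0.748, -0.001], [-0.0, -0.0, -1.0]]
ft_force: [-1.0, -1.1, 5.3]
gripper_width: 0.0069
grip_force: 25.0
```

>>> apply_moves([
  {"wx":0,"wy":0,"wz":-0.06,"tx":0,"ty":0,"tz":0,"jaw":1},
  {"wx":0,"wy":0,"wz":0,"tx":-0.0145,"ty":0,"tz":0,"jaw":1},
  {"wx":0,"wy":0,"wz":0,"tx":-0.014,"ty":0.005,"tz":0,"jaw":1},
  {"wx":0,"wy":0,"wz":0,"tx":-0.014,"ty":0.01,"tz":0,"jaw":1},
  {"wx":0,"wy":0,"wz":0,"tx":0,"ty":0.01,"tz":0,"jaw":1},
  {"wx":0,"wy":0,"wz":0,"tx":0,"ty":0.009,"tz":0,"jaw":1},
  {"wx":0,"wy":0,"wz":0,"tx":0,"ty":0.006,"tz":0,"jaw":1},
  {"wx":0,"wy":0,"wz":0,"tx":0,"ty":0,"tz":0,"jaw":1},
])

```text
time: 6.0
tcp_pos: [0.3725, -0.3735, 0.0549]
orientation: [[-0.788, 0.616, -0.001], [0.616, 0.788, -0.0], [0.0, -0.001, -1.0]]
ft_force: [-1.6, -1.7, 4.9]
gripper_width: 0.0069
grip_force: 26.2
```

>>> apply_moves([
  {"wx":0,"wy":0,"wz":0,"tx":0,"ty":0.002,"tz":0,"jaw":1},
  {"wx":0,"wy":0,"wz":0,"tx":0,"ty":0.002,"tz":0,"jaw":1},
  {"wx":0,"wy":0,"wz":0,"tx":0,"ty":0,"tz":0,"jaw":1},
])

```text
time: 6.38
tcp_pos: [0.3732, -0.372, 0.0549]
orientation: [[-0.786, 0.618, -0.003], [0.618, 0.786, -0.002], [0.001, -0.003, -1.0]]
ft_force: [-3.9, -5.5, 5.6]
gripper_width: 0.0068
grip_force: 25.7
```

The force has risen, so the bin's front touches the plate. Next I release, rise and move over to the drift.

>>> apply_moves([
  {"wx":0,"wy":0,"wz":0,"tx":0,"ty":-0.003,"tz":0,"jaw":0.5},
  {"wx":0,"wy":0,"wz":0,"tx":0,"ty":0,"tz":0,"jaw":0.5},
  {"wx":0,"wy":0,"wz":0,"tx":0,"ty":0,"tz":0,"jaw":0.5},
  {"wx":0,"wy":0,"wz":0,"tx":0,"ty":0,"tz":0,"jaw":0.5},
  {"wx":0,"wy":0,"wz":0,"tx":0,"ty":0,"tz":-0.045,"jaw":0.5},
  {"wx":0,"wy":0,"wz":0,"tx":0,"ty":0,"tz":-0.05,"jaw":0.5},
  {"wx":0,"wy":0,"wz":0,"tx":0,"ty":0,"tz":-0.05,"jaw":0.5},
  {"wx":0,"wy":0,"wz":0,"tx":0,"ty":0,"tz":-0.05,"jaw":0.5},
  {"wx":0,"wy":0,"wz":0,"tx":0,"ty":0.04,"tz":0,"jaw":0.5},
  {"wx":0,"wy":0,"wz":0,"tx":0,"ty":0.045,"tz":0,"jaw":0.5},
  {"wx":0,"wy":0,"wz":0,"tx":0,"ty":0.045,"tz":0,"jaw":0.5},
  {"wx":0,"wy":0,"wz":0,"tx":0,"ty":0.045,"tz":0,"jaw":0.5},
])

```text
time: 7.88
tcp_pos: [0.482, -0.2336, 0.2497]
orientation: [[-0.787, 0.617, -0.0], [0.617, 0.787, 0.0], [0.0, 0.0, -1.0]]
ft_force: [1.0, -0.3, 0.3]
gripper_width: 0.044
grip_force: 0.0
```

>>> apply_moves([
  {"wx":0,"wy":0,"wz":0,"tx":0.004,"ty":0.045,"tz":0,"jaw":0.5},
  {"wx":0,"wy":0,"wz":0,"tx":0,"ty":0.045,"tz":0,"jaw":0.5},
  {"wx":0,"wy":0,"wz":0,"tx":0,"ty":0.045,"tz":0,"jaw":0.5},
  {"wx":0,"wy":0,"wz":-0.112,"tx":0,"ty":0.045,"tz":0,"jaw":0.5},
  {"wx":0,"wy":0,"wz":-0.112,"tx":0,"ty":0,"tz":0,"jaw":0.5},
  {"wx":0,"wy":0,"wz":0,"tx":0,"ty":0,"tz":0,"jaw":0.5},
])

```text
time: 8.62
tcp_pos: [0.5892, -0.0905, 0.2493]
orientation: [[-0.904, 0.428, -0.001], [0.428, 0.904, 0.0], [0.001, -0.0, -1.0]]
ft_force: [0.1, -0.1, 0.2]
gripper_width: 0.0443
grip_force: 0.0
```

```bash
python3 - <<'E'
from h import *
t,_=shot("top","t2")
f,s=shot("wrist","w3")
print(s["time"],s["tcp_pos"],np.round(s["orientation"],3).tolist(),np.round(s["q"],2),s["gripper_width"])
a=cv2.resize(t["pixels"][180:330,290:440,::-1],None,fx=2,fy=2,interpolation=cv2.INTER_CUBIC)
v=f["pixels"][:300,160:,::-1]
cv2.imwrite("pics/m3.png",np.hstack([v,a]))
E
```

```text
8.675 [ 0.58893698 -0.0913014   0.249425  ] [[-0.903, 0.43, -0.001], [0.43, 0.903, -0.0], [0.001, -0.001, -1.0]] [ 0.23  0.66 -0.27  1.66  0.22  0.86  1.  ] 0.044044630289348345
```

View pics/m3.png

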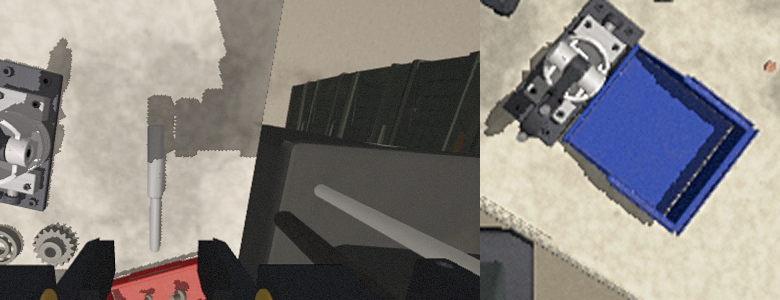

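The bin is home against the plate, with its front edge at (567..638, 140..45). In the wrist crop the drift's tail is at (155,125), its shoulder at (156,197) and its tip at (154,250); add 160 to x for full-frame columns.

```bash
python3 - <<'E'
from h import *
f,s=load("w3")
P=[plane(f,u+160,v,.01,s) for u,v in[(155.5,125),(156,197),(154.5,251)]]
for p in P: print(p.round(4))
print(np.linalg.norm(P[1]-P[0]),np.linalg.norm(P[2]-P[1]))
d=P[2]-P[0];print(np.degrees(np.arctan2(d[1],d[0])))
u=d/np.linalg.norm(d);print("orig from tail",P[0]+.045*u,"from sh",P[1]-.045*u,"from tip",P[2]-.12*u)
R=np.array(s["orientation"]);print("tool",R.T@(P[1]-.045*u-s["tcp_pos"]))
hsv=cv2.cvtColor(f["pixels"],cv2.COLOR_RGB2GRAY)
for r in(135,150,170,185,215,235): print(r,hsv[r,296:336:1].tolist())
E
```

```text
[ 0.5403 -0.0683  0.01  ]
[ 0.6214 -0.1061  0.01  ]
[ 0.6894 -0.1406  0.01  ]
0.08946403957292844 0.07628903006482918
-25.894160972591973
orig from tail [ 0.58076729 -0.08792141  0.01      ] from sh [ 0.58087272 -0.08645303  0.01      ] from tip [ 0.58142433 -0.08824037  0.01      ]
tool [0.00917815 0.00103388 0.23943175]
135 [192, 190, 188, 184, 181, 181, 180, 181, 181, 184, 189, 134, 86, 93, 100, 102, 106, 104, 99, 108, 105, 103, 107, 108, 101, 98, 96, 92, 105, 107, 111, 109, 104, 104, 105, 104, 104, 165, 188, 141]
150 [182, 182, 183, 186, 187, 189, 187, 188, 188, 188, 186, 133, 89, 96, 101, 102, 103, 105, 105, 105, 105, 104, 103, 104, 104, 93, 96, 95, 102, 105, 104, 107, 101, 100, 98, 98, 96, 163, 182, 136]
170 [183, 183, 182, 183, 182, 181, 183, 179, 182, 184, 187, 164, 160, 171, 181, 190, 190, 189, 189, 184, 182, 176, 173, 166, 150, 134, 121, 110, 109, 104, 183, 197, 194, 191, 190, 189, 186, 185, 186, 187]
185 [180, 179, 183, 187, 189, 188, 191, 191, 192, 192, 191, 169, 169, 178, 186, 194, 196, 192, 186, 184, 179, 173, 168, 161, 142, 124, 109, 100, 97, 95, 161, 175, 173, 177, 178, 178, 181, 182, 179, 182]
215 [186, 187, 185, 189, 187, 190, 192, 188, 185, 181, 182, 181, 180, 162, 157, 175, 183, 188, 197, 191, 178, 164, 154, 123, 103, 99, 171, 186, 184, 183, 183, 181, 181, 182, 186, 185, 190, 193, 194, 191]
235 [193, 189, 188, 188, 185, 188, 188, 192, 193, 193, 193, 191, 194, 176, 164, 176, 185, 189, 195, 184, 174, 162, 142, 104, 101, 176, 194, 196, 192, 195, 197, 197, 196, 196, 194, 195, 194, 192, 187, 185]
```

>>> apply_moves([
  {"wx":0,"wy":0,"wz":0,"tx":0.006,"ty":0.0005,"tz":0.05,"jaw":0.5},
  {"wx":0,"wy":0,"wz":0,"tx":0,"ty":0,"tz":0.05,"jaw":0.5},
  {"wx":0,"wy":0,"wz":0,"tx":0,"ty":0,"tz":0.05,"jaw":0.5},
  {"wx":0,"wy":0,"wz":0,"tx":0,"ty":0,"tz":0.05,"jaw":0.5},
  {"wx":0,"wy":0,"wz":0,"tx":0,"ty":0,"tz":0.023,"jaw":0.5},
  {"wx":0,"wy":0,"wz":0,"tx":0,"ty":0,"tz":0.01,"jaw":0.5},
  {"wx":0,"wy":0,"wz":0,"tx":0,"ty":0,"tz":0,"jaw":0.9},
  {"wx":0,"wy":0,"wz":0,"tx":0,"ty":0,"tz":0,"jaw":0.9},
  {"wx":0,"wy":0,"wz":0,"tx":0,"ty":0,"tz":0,"jaw":0.9},
  {"wx":0,"wy":0,"wz":0,"tx":0,"ty":0,"tz":0,"jaw":0.9},
  {"wx":0,"wy":0,"wz":0,"tx":0,"ty":0,"tz":0,"jaw":1},
  {"wx":0,"wy":0,"wz":0,"tx":0,"ty":0,"tz":0,"jaw":1},
], newtons=60)

```text
time: 10.22
tcp_pos: [0.5849, -0.0886, 0.018]
orientation: [[-0.904, 0.428, 0.002], [0.428, 0.904, -0.001], [-0.002, -0.0, -1.0]]
ft_force: [-0.9, -1.4, 6.8]
gripper_width: 0.019
grip_force: 60.0
```

>>> apply_moves([
  {"wx":0,"wy":0,"wz":0,"tx":0,"ty":0,"tz":-0.05,"jaw":1},
  {"wx":0,"wy":0,"wz":0,"tx":0,"ty":0,"tz":-0.05,"jaw":1},
  {"wx":0,"wy":0,"wz":0.1793,"tx":0,"ty":0,"tz":-0.05,"jaw":1},
  {"wx":0,"wy":0,"wz":0.1793,"tx":0,"ty":0,"tz":0,"jaw":1},
  {"wx":0,"wy":0,"wz":0.1793,"tx":0,"ty":0,"tz":0,"jaw":1},
  {"wx":0,"wy":0,"wz":0.1793,"tx":0,"ty":0,"tz":0,"jaw":1},
  {"wx":0,"wy":0,"wz":0.1793,"tx":0,"ty":0,"tz":0,"jaw":1},
  {"wx":0,"wy":0,"wz":0.1793,"tx":0,"ty":0,"tz":0,"jaw":1},
  {"wx":0,"wy":0,"wz":0.1793,"tx":0,"ty":0,"tz":0,"jaw":1},
  {"wx":0,"wy":0,"wz":0.1793,"tx":0,"ty":0,"tz":0,"jaw":1},
  {"wx":0,"wy":0,"wz":0.1793,"tx":0,"ty":0,"tz":0,"jaw":1},
  {"wx":0,"wy":0,"wz":0.1793,"tx":0,"ty":0,"tz":0,"jaw":1},
])

```text
time: 11.72
tcp_pos: [0.5839, -0.0873, 0.1666]
orientation: [[0.621, 0.784, -0.0], [0.784, -0.621, 0.001], [0.0, -0.001, -1.0]]
ft_force: [0.9, 0.8, -2.6]
gripper_width: 0.019
grip_force: 60.0
```

```bash
python3 - <<'E'
from h import *
f,s=shot("wrist","w4")
R=np.array(s["orientation"])
print(s["time"],s["tcp_pos"],np.round(R,3).tolist(),np.round(s["q"],2),s["gripper_width"],s["ft_force"],np.degrees(np.arctan2(R[1,0],R[0,0])))
print("pred tip px",proj(f,s["tcp_pos"]+R@[-.117,0,.008],s),"sh",proj(f,s["tcp_pos"]+R@[-.042,0,.008],s))
c=np.array([.490,-.2242]);x=np.array([-.617,-.787])
for z,t in[(.062,-.03),(.062,.03),(.04,0)]: print(t,proj(f,np.append(c+x*t,z),s))
E
```

```text
11.725 [ 0.5838808  -0.08730401  0.1665837 ] [[0.621, 0.784, -0.0], [0.784, -0.621, 0.001], [0.0, -0.001, -1.0]] [-0.08  0.77  0.26  1.77 -0.31  0.64 -0.31] 0.018963656715510084 [ 0.91079789  0.83729612 -2.58161422] 51.64698931021248
pred tip px (np.float64(316.4228468023987), np.float64(427.8741550889123)) sh (np.float64(316.59062693949596), np.float64(329.3890300865854))
-0.03 (np.float64(328.101315511159), np.float64(338.7748546747628))
0.03 (np.float64(327.6125589117238), np.float64(387.34756866177736))
0 (np.float64(327.08063577445193), np.float64(346.6592984949457))
```

View pics/w4.png

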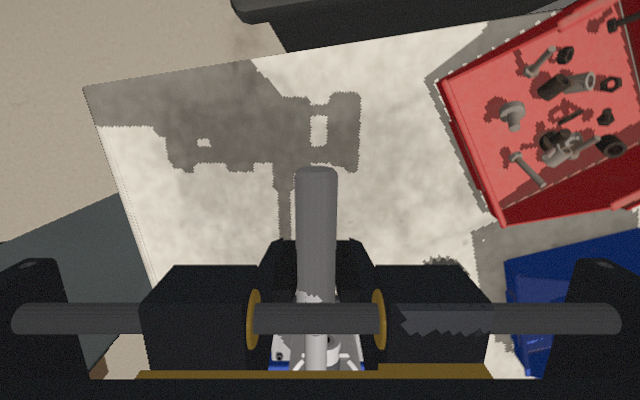

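The wrist view shows the drift's tail at (316,168) centred between the fingers, but its tip is hidden. I'll go to the pre-drive pose and check from the fixed cameras.

>>> apply_moves([
  {"wx":0,"wy":0,"wz":-0.004,"tx":-0.0036,"ty":0.0106,"tz":0,"jaw":1},
  {"wx":0,"wy":0,"wz":0,"tx":0,"ty":0,"tz":0.04,"jaw":1},
  {"wx":0,"wy":0,"wz":0,"tx":0,"ty":0,"tz":0.04,"jaw":1},
  {"wx":0,"wy":0,"wz":0,"tx":0,"ty":0,"tz":0.0166,"jaw":1},
  {"wx":0,"wy":0,"wz":0,"tx":0,"ty":0,"tz":0,"jaw":1},
])

```text
time: 12.4
tcp_pos: [0.5901, -0.0977, 0.0695]
orientation: [[0.613, 0.79, -0.001], [0.79, -0.613, 0.0], [-0.0, -0.001, -1.0]]
ft_force: [0.0, -0.5, -1.8]
gripper_width: 0.0193
grip_force: 60.0
```

```bash
python3 - <<'E'
from h import *
t,s=shot("top","t5");g,_=shot("scene","s5")
R=np.array(s["orientation"])
print(s["time"],s["tcp_pos"],np.round(R,4).tolist())
tip=s["tcp_pos"]+R@[-.117,0,.008]
c=np.array([.490,-.2242]);x=np.array([-.617,-.787])
for f in(t,g): print("tip",np.round(proj(f,tip),1),"entry",np.round(proj(f,np.append(c-x*.03,.062)),1),"exit",np.round(proj(f,np.append(c+x*.03,.062)),1))
a=cv2.resize(t["pixels"][160:250,295:385,::-1],None,fx=4.4,fy=4.4,interpolation=cv2.INTER_CUBIC)
b=cv2.resize(g["pixels"][185:275,275:365,::-1],None,fx=4.4,fy=4.4,interpolation=cv2.INTER_CUBIC)
cv2.imwrite("pics/m5.png",np.hstack([a,b]))
E
```

```text
12.4 [ 0.5900679  -0.09771882  0.06947628] [[0.6125, 0.7904, -0.0013], [0.7904, -0.6125, 0.0004], [-0.0005, -0.0013, -1.0]]
tip [322.9 200.6] entry [327.6 205.2] exit [349.3 222.8]
tip [317.9 219.3] entry [319.2 222.8] exit [327.9 239. ]
```

View pics/m5.png

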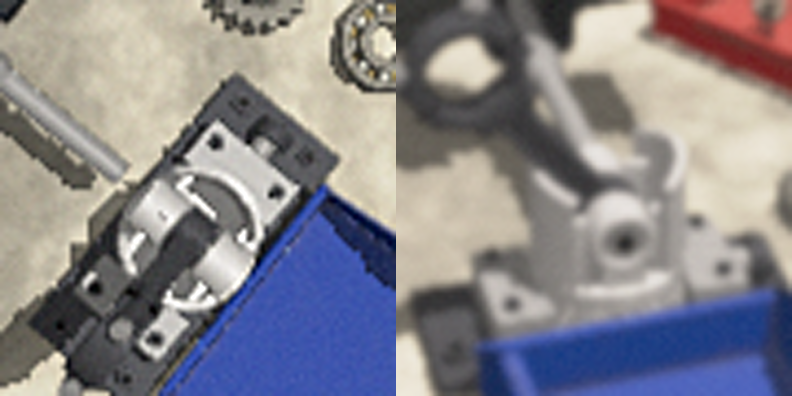

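The left crop shows the nose coming in from the upper left with its tip near (120,171), and the bosses at (155,215) and (222,265). The right crop shows the exit mouth at (627,240). I'll measure the lateral offset using intensity profiles across the axis.

```bash
python3 - <<'E'
from h import *
from scipy.ndimage import map_coordinates
c=np.array([.490,-.2242]);x=np.array([-.617,-.787]);y=np.array([.787,-.617])
def prof(name,ts,z,ys):
    f,s=load(name);g=cv2.cvtColor(f["pixels"],cv2.COLOR_RGB2GRAY).astype(float)
    for t in ts:
        P=np.array([proj(f,np.append(c+x*t+y*v,z)) for v in ys])
        print(int(t*1000),map_coordinates(g,[P[:,1],P[:,0]],order=1).astype(int).tolist())
ys=np.arange(-.02,.0201,.002);print((ys*1000).astype(int).tolist())
print("nose+boss t5");prof("t5",[-.1,-.09,-.08,-.07,-.06,-.055,-.05,-.045,-.04,-.035,-.03,-.025,-.02,.015,.02,.025,.03],.062,ys)
print("bosses t2 ");prof("t2",[-.025,-.02,-.015,.015,.02,.025],.062,ys)
# plate edge in y from t2: along y at x=+-28 z .01
f,_=load("t5");
E
```

```text
[-20, -18, -16, -14, -12, -10, -8, -6, -4, -2, 0, 1, 3, 5, 7, 9, 11, 13, 15, 17, 19]
nose+boss t5
-100 [168, 135, 79, 80, 83, 85, 86, 109, 128, 126, 152, 171, 181, 161, 137, 142, 165, 165, 168, 170, 169]
-90 [163, 96, 77, 81, 84, 84, 99, 148, 119, 123, 150, 177, 182, 157, 140, 144, 165, 170, 173, 174, 173]
-80 [168, 122, 75, 83, 86, 84, 89, 124, 136, 129, 155, 181, 182, 158, 147, 167, 177, 176, 177, 176, 175]
-70 [175, 155, 86, 83, 80, 78, 104, 157, 149, 126, 152, 184, 184, 157, 146, 162, 182, 181, 180, 188, 191]
-60 [182, 161, 92, 78, 83, 82, 84, 98, 133, 129, 151, 180, 195, 155, 141, 165, 191, 194, 197, 198, 199]
-55 [180, 183, 181, 160, 119, 158, 171, 192, 162, 126, 154, 184, 183, 155, 137, 175, 197, 194, 191, 194, 194]
-50 [195, 195, 189, 187, 181, 186, 199, 199, 166, 121, 147, 182, 179, 150, 145, 182, 204, 201, 201, 201, 203]
-45 [118, 124, 136, 140, 152, 164, 166, 178, 199, 210, 186, 207, 207, 210, 203, 208, 204, 201, 197, 198, 201]
-40 [104, 110, 106, 110, 108, 108, 107, 98, 106, 122, 88, 109, 151, 207, 203, 209, 207, 202, 201, 201, 202]
-35 [31, 41, 43, 53, 72, 100, 103, 112,
[... 779 characters left out ...]
20, 170, 166, 62, 44, 28, 23, 28]
bosses t2 
-25 [165, 139, 122, 117, 142, 164, 184, 198, 212, 225, 232, 224, 221, 213, 201, 190, 164, 126, 116, 111, 135]
-20 [226, 232, 220, 222, 149, 170, 186, 199, 215, 201, 189, 230, 224, 211, 201, 186, 163, 178, 238, 224, 249]
-15 [115, 117, 107, 103, 149, 182, 194, 206, 225, 227, 251, 244, 229, 217, 203, 186, 168, 194, 214, 108, 103]
15 [125, 138, 135, 156, 142, 167, 183, 199, 217, 228, 236, 230, 222, 211, 200, 189, 146, 111, 144, 113, 101]
20 [178, 190, 196, 152, 144, 172, 188, 202, 217, 229, 234, 230, 221, 211, 198, 172, 154, 197, 200, 103, 92]
25 [233, 251, 211, 147, 154, 172, 187, 200, 216, 233, 239, 234, 221, 210, 196, 184, 168, 218, 240, 205, 197]
```

```bash
python3 - <<'E'
from h import *
from scipy.ndimage import map_coordinates
c=np.array([.490,-.2242]);x=np.array([-.617,-.787]);y=np.array([.787,-.617])
f,s=load("s5");g=cv2.cvtColor(f["pixels"],cv2.COLOR_RGB2GRAY).astype(float)
# image-space perpendicular profile across the nose, in mm of piston-y-equivalent/perp to view
C=np.linalg.inv(f["extrinsics"])[:3,3]
k=np.arange(-.02,.0201,.002);print((k*1000).round().astype(int).tolist())
X=np.append(x,0)
for t in(-.11,-.1,-.09,-.08,-.07,-.065,-.06,-.055,-.05):
    p=np.append(c+x*t+y*.0022,.062);v=p-C;v/=np.linalg.norm(v);n=np.cross(X,v);n/=np.linalg.norm(n)
    P=np.array([proj(f,p+n*a) for a in k])
    print(int(t*1000),np.round(P[10]).tolist(),map_coordinates(g,[P[:,1],P[:,0]],order=1).astype(int).tolist())
print("n",n, "depth",np.linalg.norm(p-C))
E
```

```text
[-20, -18, -16, -14, -12, -10, -8, -6, -4, -2, 0, 2, 4, 6, 8, 10, 12, 14, 16, 18, 20]
-110 [310.0, 204.0] [65, 63, 64, 69, 80, 92, 105, 120, 143, 165, 181, 184, 172, 155, 145, 152, 157, 166, 181, 191, 199]
-100 [311.0, 206.0] [56, 60, 68, 90, 122, 151, 154, 142, 149, 166, 180, 184, 169, 139, 112, 100, 97, 101, 108, 116, 131]
-90 [312.0, 208.0] [57, 59, 71, 92, 123, 150, 158, 146, 151, 167, 181, 184, 170, 140, 113, 101, 97, 98, 97, 97, 98]
-80 [314.0, 211.0] [57, 58, 62, 73, 91, 111, 124, 132, 147, 168, 182, 185, 172, 145, 115, 100, 100, 98, 99, 100, 100]
-70 [315.0, 213.0] [57, 55, 57, 62, 71, 81, 95, 119, 147, 168, 184, 186, 172, 140, 111, 99, 97, 97, 99, 98, 98]
-65 [316.0, 214.0] [59, 54, 56, 59, 66, 76, 91, 116, 144, 169, 182, 183, 168, 139, 111, 99, 96, 96, 98, 100, 98]
-60 [316.0, 215.0] [62, 57, 56, 57, 62, 70, 87, 114, 145, 169, 182, 185, 172, 144, 117, 103, 100, 96, 96, 100, 99]
-55 [317.0, 216.0] [67, 58, 59, 56, 58, 67, 83, 108, 142, 170, 188, 190, 179, 161, 139, 119, 109, 102, 98, 96, 96]
-50 [318.0, 218.0] [78, 61, 58, 56, 56, 60, 77, 103, 146, 184, 204, 206, 196, 181, 166, 156, 140, 128, 116, 106, 98]
n [ 0.72411597 -0.56769956  0.391629  ] depth 0.8969091659932144
```

>>> apply_moves([
  {"wx":0,"wy":0,"wz":0,"tx":0,"ty":-0.0023,"tz":0,"jaw":1},
  {"wx":0,"wy":0,"wz":0,"tx":0,"ty":0,"tz":0,"jaw":1},
  {"wx":0,"wy":0,"wz":0,"tx":-0.006,"ty":0,"tz":0,"jaw":1},
  {"wx":0,"wy":0,"wz":0,"tx":-0.006,"ty":0,"tz":0,"jaw":1},
  {"wx":0,"wy":0,"wz":0,"tx":-0.006,"ty":0,"tz":0,"jaw":1},
  {"wx":0,"wy":0,"wz":0,"tx":-0.005,"ty":0,"tz":0,"jaw":1},
  {"wx":0,"wy":0,"wz":0,"tx":-0.005,"ty":0,"tz":0,"jaw":1},
])

```text
time: 13.38
tcp_pos: [0.5758, -0.1126, 0.0707]
orientation: [[0.61, 0.792, 0.008], [0.792, -0.61, 0.007], [0.01, 0.002, -1.0]]
ft_force: [6.7, 11.1, -0.9]
gripper_width: 0.0189
grip_force: 60.0
```

>>> apply_moves([
  {"wx":0,"wy":0,"wz":0,"tx":-0.005,"ty":0,"tz":0,"jaw":1},
  {"wx":0,"wy":0,"wz":0,"tx":-0.005,"ty":0,"tz":0,"jaw":1},
  {"wx":0,"wy":0,"wz":0,"tx":-0.005,"ty":0,"tz":0,"jaw":1},
])

```text
time: 13.75
tcp_pos: [0.5662, -0.1248, 0.0707]
orientation: [[0.61, 0.793, 0.007], [0.793, -0.61, 0.006], [0.009, 0.002, -1.0]]
ft_force: [6.7, 9.4, -1.6]
gripper_width: 0.019
grip_force: 60.0
```

>>> apply_moves([
  {"wx":0,"wy":0,"wz":0,"tx":-0.006,"ty":0,"tz":0,"jaw":1},
  {"wx":0,"wy":0,"wz":0,"tx":-0.006,"ty":0,"tz":0,"jaw":1},
  {"wx":0,"wy":0,"wz":0,"tx":-0.006,"ty":0,"tz":0,"jaw":1},
  {"wx":0,"wy":0,"wz":0,"tx":-0.006,"ty":0,"tz":0,"jaw":1},
  {"wx":0,"wy":0,"wz":0,"tx":-0.005,"ty":0,"tz":0,"jaw":1},
  {"wx":0,"wy":0,"wz":0,"tx":-0.004,"ty":0,"tz":0,"jaw":1},
  {"wx":0,"wy":0,"wz":0,"tx":-0.004,"ty":0,"tz":0,"jaw":1},
])

```text
time: 14.62
tcp_pos: [0.5411, -0.158, 0.0703]
orientation: [[0.611, 0.791, 0.003], [0.791, -0.611, 0.001], [0.003, 0.002, -1.0]]
ft_force: [1.6, 0.2, -3.9]
gripper_width: 0.0191
grip_force: 60.0
```

```bash
python3 - <<'E'
from h import *
t,s=shot("top","t6")
f0,_=load("t2")
d=np.abs(t["pixels"].astype(int)-f0["pixels"]).sum(2)
m=(d>90).astype(np.uint8)
c=np.array([.490,-.2242]);x=np.array([-.617,-.787]);y=np.array([.787,-.617])
n,l,st,ce=cv2.connectedComponentsWithStats(m)
for i in range(1,n):
    if st[i,4]>15:
        p=plane(t,*ce[i],.011)[:2]-c;print(st[i].tolist(),"piston xy",(p@x).round(3),(p@y).round(3))
a=cv2.resize(t["pixels"][160:330,295:445,::-1],None,fx=3.4,fy=3.4,interpolation=cv2.INTER_CUBIC);cv2.imwrite("pics/t6c.png",a)
E
```

```text
[0, 48, 309, 352, 22981] piston xy -0.377 -0.321
[169, 84, 9, 18, 65] piston xy -0.476 -0.021
[159, 86, 9, 50, 252] piston xy -0.466 -0.065
[177, 92, 32, 32, 207] piston xy -0.42 -0.021
[170, 102, 7, 14, 34] piston xy -0.45 -0.05
[219, 137, 131, 134, 4121] piston xy -0.093 -0.033
[310, 140, 7, 5, 18] piston xy -0.149 0.095
[288, 147, 13, 21, 108] piston xy -0.159 0.039
[339, 205, 8, 7, 22] piston xy -0.0 0.019
[205, 206, 47, 19, 214] piston xy -0.194 -0.156
[162, 212, 35, 44, 121] piston xy -0.256 -0.257
[347, 220, 20, 20, 191] piston xy 0.057 -0.002
[175, 236, 55, 117, 3469] piston xy -0.122 -0.33
[159, 271, 14, 41, 64] piston xy -0.192 -0.378
[0, 273, 9, 10, 51] piston xy -0.491 -0.581
[232, 272, 35, 23, 356] piston xy -0.047 -0.247
[0, 283, 23, 58, 369] piston xy -0.437 -0.629
[172, 285, 8, 19, 38] piston xy -0.171 -0.366
[244, 296, 17, 10, 131] piston xy -0.025 -0.269
[141, 307, 5, 10, 22] piston xy -0.2 -0.443
[225, 307, 10, 27, 70] piston xy -0.041 -0.334
[139, 327, 19, 73, 167] piston xy -0.125 -0.522
[214, 360, 29, 40, 757] piston xy 0.034 -0.433
```

View pics/t6c.png

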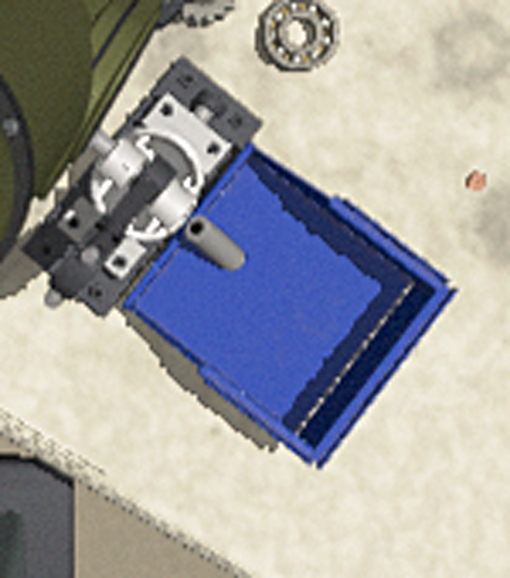

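The top view shows the pin lying tilted inside the bin from (197,228) to (235,265), against the low front. Now I draw the drift back and lay it down.

>>> apply_moves([
  {"wx":0,"wy":0,"wz":0,"tx":0.01,"ty":0,"tz":0,"jaw":1},
  {"wx":0,"wy":0,"wz":0,"tx":0.02,"ty":0,"tz":0,"jaw":1},
  {"wx":0,"wy":0,"wz":0,"tx":0.025,"ty":0,"tz":0,"jaw":1},
  {"wx":0,"wy":0,"wz":0,"tx":0.025,"ty":0,"tz":0,"jaw":1},
  {"wx":0,"wy":0,"wz":0,"tx":0.024,"ty":0,"tz":0,"jaw":1},
  {"wx":0,"wy":0,"wz":0,"tx":0,"ty":0,"tz":0,"jaw":1},
])

```text
time: 15.42
tcp_pos: [0.6045, -0.0723, 0.0697]
orientation: [[0.609, 0.793, 0.0], [0.793, -0.609, 0.003], [0.003, -0.001, -1.0]]
ft_force: [-0.4, -1.1, -1.9]
gripper_width: 0.0192
grip_force: 60.0
```

>>> apply_moves([
  {"wx":0,"wy":0,"wz":0,"tx":0,"ty":0,"tz":0.025,"jaw":1},
  {"wx":0,"wy":0,"wz":0,"tx":0,"ty":0,"tz":0.02,"jaw":1},
  {"wx":0,"wy":0,"wz":0,"tx":0,"ty":0,"tz":0.005,"jaw":1},
  {"wx":0,"wy":0,"wz":0,"tx":0,"ty":0,"tz":0.002,"jaw":1},
  {"wx":0,"wy":0,"wz":0,"tx":0,"ty":0,"tz":0,"jaw":1},
])

```text
time: 16.05
tcp_pos: [0.6035, -0.0772, 0.0186]
orientation: [[0.613, 0.79, 0.001], [0.79, -0.613, -0.0], [0.0, 0.001, -1.0]]
ft_force: [-0.0, -1.0, -2.6]
gripper_width: 0.0188
grip_force: 60.0
```

>>> apply_moves([
  {"wx":0,"wy":0,"wz":0,"tx":0,"ty":0,"tz":0.001,"jaw":1},
  {"wx":0,"wy":0,"wz":0,"tx":0,"ty":0,"tz":0,"jaw":0.7},
  {"wx":0,"wy":0,"wz":0,"tx":0,"ty":0,"tz":0,"jaw":0.4},
  {"wx":0,"wy":0,"wz":0,"tx":0,"ty":0,"tz":0,"jaw":0.4},
  {"wx":0,"wy":0,"wz":0,"tx":0,"ty":0,"tz":0,"jaw":0.4},
  {"wx":0,"wy":0,"wz":0,"tx":0,"ty":0,"tz":-0.03,"jaw":0.4},
  {"wx":0,"wy":0,"wz":0,"tx":0,"ty":0,"tz":-0.05,"jaw":0.4},
  {"wx":0,"wy":0,"wz":0,"tx":0,"ty":0,"tz":-0.05,"jaw":0.4},
  {"wx":0,"wy":0,"wz":-0.174,"tx":0,"ty":0,"tz":-0.05,"jaw":0.4},
  {"wx":0,"wy":0,"wz":-0.174,"tx":0,"ty":0,"tz":-0.05,"jaw":0.4},
  {"wx":0,"wy":0,"wz":-0.174,"tx":0,"ty":0,"tz":-0.02,"jaw":0.4},
  {"wx":0,"wy":0,"wz":-0.174,"tx":0,"ty":0,"tz":0,"jaw":0.4},
])

```text
time: 17.55
tcp_pos: [0.6043, -0.0772, 0.2695]
orientation: [[-0.042, 0.999, 0.004], [0.999, 0.042, -0.001], [-0.001, 0.004, -1.0]]
ft_force: [0.6, -0.1, 0.3]
gripper_width: 0.0531
grip_force: 0.0
```

>>> apply_moves([
  {"wx":0,"wy":0,"wz":-0.174,"tx":0,"ty":0,"tz":0,"jaw":0.4},
  {"wx":0,"wy":0,"wz":-0.174,"tx":0,"ty":0,"tz":0,"jaw":0.4},
  {"wx":0,"wy":0,"wz":-0.174,"tx":0,"ty":0,"tz":0,"jaw":0.4},
  {"wx":0,"wy":0,"wz":-0.174,"tx":0,"ty":0,"tz":0,"jaw":0.4},
  {"wx":0,"wy":0,"wz":-0.174,"tx":0,"ty":0,"tz":0,"jaw":0.4},
  {"wx":0,"wy":0,"wz":0,"tx":0,"ty":-0.045,"tz":0,"jaw":0.4},
  {"wx":0,"wy":0,"wz":0,"tx":0.02,"ty":-0.045,"tz":0,"jaw":0.4},
  {"wx":0,"wy":0,"wz":0,"tx":0.022,"ty":-0.045,"tz":0,"jaw":0.4},
  {"wx":0,"wy":0,"wz":0,"tx":0,"ty":-0.051,"tz":0,"jaw":0.4},
  {"wx":0,"wy":0,"wz":0,"tx":0,"ty":0,"tz":0,"jaw":0.4},
])

```text
time: 18.8
tcp_pos: [0.452, -0.2013, 0.2671]
orientation: [[-0.782, 0.623, -0.003], [0.623, 0.782, -0.002], [0.001, -0.003, -1.0]]
ft_force: [1.7, 0.1, -0.3]
gripper_width: 0.053
grip_force: 0.0
```

```bash
python3 - <<'E'
from h import *
f,s=shot("wrist","w7");t,_=shot("top","t7")
R=np.array(s["orientation"])
print(s["time"],s["tcp_pos"],np.round(R,3).tolist(),np.round(s["q"],2),s["gripper_width"],s["ft_force"])
c=np.array([.490,-.2242]);x=np.array([-.617,-.787]);y=np.array([.787,-.617])
for n,a,b,z in[("eye",0,0,.054),("sh",0,-.044,.118),("ring",0,-.0565,.1365),("drift",-.188,0,.01),("drifttip",-.068,0,.01),("binback",.192,0,.07)]:
    print(n,np.round(proj(f,np.append(c+x*a+y*b,z),s)),np.round(proj(t,np.append(c+x*a+y*b,z))))
a=f["pixels"][:300,120:560,::-1]
b=cv2.resize(t["pixels"][130:330,265:445,::-1],None,fx=1.5,fy=1.5,interpolation=cv2.INTER_CUBIC)
cv2.imwrite("pics/m7.png",np.hstack([a,b]))
E
```

```text
18.8 [ 0.45201194 -0.20133973  0.26714086] [[-0.782, 0.623, -0.003], [0.623, 0.782, -0.002], [0.001, -0.003, -1.0]] [ 0.43  0.5  -0.16  1.93  0.12  0.72  1.1 ] 0.05297346482636735 [ 1.69802302  0.1164343  -0.31156145]
eye [321. 210.] [338. 214.]
sh [322. 189.] [326. 230.]
ring [322. 181.] [322. 235.]
drift [461. 198.] [274. 163.]
drifttip [371. 199.] [314. 196.]
binback [155. 216.] [409. 271.]
```

View pics/m7.png

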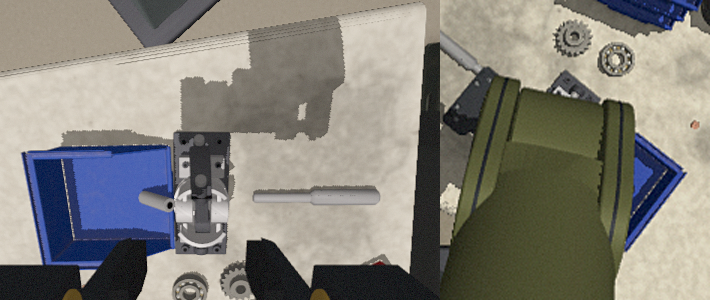

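The wrist crop shows the rod edge-on at column 203 (323 full-frame, as predicted), the pin in the bin at (155,200) and the drift lying at (315,196). I'll get the lean after sinking from the ring's hole in the scene camera.

```bash
python3 - <<'E'
from h import *
c=np.array([.490,-.2242]);x=np.array([-.617,-.787]);y=np.array([.787,-.617])
n,_=shot("scene","s8");o,_=load("s5")
def hole(f,tag,zs):
    g=cv2.cvtColor(f["pixels"],cv2.COLOR_RGB2GRAY)[175:250,260:350]
    d=(g>110).astype(np.uint8)
    k,l,st,ce=cv2.connectedComponentsWithStats(d,connectivity=4)
    print(tag,[(st[i].tolist(),(ce[i]+[260,175]).round(1).tolist()) for i in range(1,k) if 30<st[i,4]<600])
    for z in zs:
        for th in(.4,.45,.5,.55,.6,.65): print(z,th,np.round(proj(f,np.append(c-y*.1*np.sin(th),z+.1*np.cos(th))),1),end=" ")
        print()
hole(o,"old",[.062]);hole(n,"new",[.054])
f,s=load("w7");g=cv2.cvtColor(f["pixels"],cv2.COLOR_RGB2GRAY)
print(g[120:232:2,318:328].mean(1).astype(int).tolist())
E
```

```text
old [([21, 18, 18, 13, 166], [289.6, 199.5]), ([10, 23, 7, 6, 34], [273.3, 200.5]), ([2, 42, 8, 5, 31], [265.8, 218.9])]
0.062 0.4 [302.1 191.2] 0.062 0.45 [299.7 192.6] 0.062 0.5 [297.4 194. ] 0.062 0.55 [295.1 195.6] 0.062 0.6 [292.9 197.2] 0.062 0.65 [290.8 199. ] 
new [([23, 26, 18, 15, 166], [290.6, 208.3])]
0.054 0.4 [302.3 195.1] 0.054 0.45 [299.9 196.5] 0.054 0.5 [297.5 197.9] 0.054 0.55 [295.3 199.5] 0.054 0.6 [293.1 201.1] 0.054 0.65 [291.  202.8] 
[123, 121, 122, 126, 124, 128, 57, 59, 76, 79, 78, 75, 83, 46, 44, 46, 45, 47, 46, 48, 49, 50, 49, 50, 50, 52, 52, 64, 86, 89, 89, 88, 79, 71, 44, 52, 55, 62, 65, 33, 73, 72, 78, 80, 80, 81, 81, 80, 81, 80, 80, 85, 100, 96, 93, 86]
```

```bash
python3 - <<'E'
from h import *
c=np.array([.490,-.2242,0]);x=np.array([-.617,-.787,0]);y=np.array([.787,-.617,0])
for n,u,v in[("s5",289.6,199.5),("s8",290.6,208.3)]:
    f,_=load(n);o,d=ray(f,u,v)
    for xp in(-.009,0,.009):
        p=o+d*((c+x*xp-o)@x/(d@x))-c;print(n,xp,"y",(p@y).round(4),"z",p[2].round(4))
f,s=load("w7")
R=np.array(s["orientation"])
# ring far edge & shank rows for lean candidates, eye (ey,ez)
for th,ez,ey in[(.6,.054,0),(.6,.048,0),(.65,.05,0),(.7,.05,0),(.65,.05,-.008)]:
    P=[proj(f,c+y*(ey-.1*np.sin(th)+.025*np.cos(a))+np.array([0,0,ez+.1*np.cos(th)+.025*np.sin(a)]),s)[1] for a in np.arange(0,6.3,.2)]
    print(th,ez,ey,"ring rows",round(min(P)),round(max(P)))
E
```

```text
s5 -0.009 y -0.061 z 0.1359
s5 0 y -0.0627 z 0.1409
s5 0.009 y -0.0645 z 0.1459
s8 -0.009 y -0.0601 z 0.1171
s8 0 y -0.0618 z 0.1224
s8 0.009 y -0.0635 z 0.1276
0.6 0.054 0 ring rows 153 209
0.6 0.048 0 ring rows 152 207
0.65 0.05 0 ring rows 147 202
0.7 0.05 0 ring rows 142 197
0.65 0.05 -0.008 ring rows 138 194
```

```bash
python3 - <<'E'
from h import *
c=np.array([.490,-.2242,0]);x=np.array([-.617,-.787,0]);y=np.array([.787,-.617,0])
f,s=load("w7");g=cv2.cvtColor(f["pixels"],cv2.COLOR_RGB2GRAY)
for th,ez,ey in[(.6,.054,0),(.7,.054,0),(.76,.054,.006),(.82,.054,.011)]:
    q=lambda r,a=0,b=0:proj(f,c+y*(ey-r*np.sin(th)+b*np.cos(th))+np.array([0,0,ez+r*np.cos(th)+b*np.sin(th)])+x*a,s)
    print(th,ey,"far",np.round(q(.125),0),"centre",np.round(q(.1)),"left/right edge of ring",np.round([q(.1,.009)[0],q(.1,-.009)[0]]),"ring +-25perp",np.round([q(.1,0,.025)[1],q(.1,0,-.025)[1]]),"sh",np.round(q(.078)))
for r in range(130,226,5): print(r,g[r,300:346:2].tolist())
t,_=load("t7")
E
```

```text
0.6 0 far [322. 170.] centre [322. 181.] left/right edge of ring [312. 332.] ring +-25perp [208. 155.] sh [322. 189.]
0.7 0 far [322. 156.] centre [322. 171.] left/right edge of ring [312. 332.] ring +-25perp [196. 147.] sh [322. 182.]
0.76 0.006 far [322. 156.] centre [322. 172.] left/right edge of ring [312. 332.] ring +-25perp [196. 149.] sh [322. 183.]
0.82 0.011 far [322. 155.] centre [322. 171.] left/right edge of ring [312. 331.] ring +-25perp [195. 150.] sh [322. 184.]
130 [140, 127, 121, 123, 124, 129, 128, 130, 134, 134, 133, 130, 126, 125, 127, 124, 124, 122, 120, 120, 118, 118, 109]
135 [44, 54, 56, 49, 48, 53, 51, 44, 91, 96, 98, 86, 49, 54, 49, 50, 44, 46, 57, 48, 49, 53, 48]
140 [53, 25, 15, 47, 48, 107, 106, 88, 97, 96, 95, 91, 64, 53, 49, 46, 49, 50, 56, 24, 7, 50, 51]
145 [105, 103, 96, 100, 104, 107, 114, 47, 72, 81, 81, 58, 41, 81, 53, 48, 56, 50, 46, 47, 50, 48, 50]
150 [106, 109, 113, 106, 110, 47, 48, 48, 49, 49, 45, 47, 48, 40, 45, 49, 45, 54, 48, 45, 48, 51, 50]
155 [92, 78, 81, 79, 82, 50, 50, 49, 48, 45, 51, 45, 53, 48, 49, 68, 81, 80, 82, 81, 82, 84, 47]
1
[... 830 characters left out ...]
, 128, 208, 201, 206, 165]
200 [151, 156, 227, 186, 133, 133, 107, 60, 63, 76, 84, 80, 74, 52, 72, 91, 136, 137, 119, 225, 213, 126, 143]
205 [186, 185, 182, 180, 180, 180, 143, 121, 79, 84, 74, 73, 78, 80, 104, 111, 187, 184, 185, 186, 180, 179, 176]
210 [211, 214, 207, 210, 208, 208, 151, 112, 72, 84, 81, 85, 77, 86, 56, 105, 205, 204, 209, 211, 204, 207, 207]
215 [215, 215, 214, 214, 220, 222, 162, 115, 78, 84, 77, 77, 83, 82, 50, 99, 211, 213, 212, 213, 210, 209, 216]
220 [194, 195, 194, 198, 195, 195, 158, 101, 78, 83, 75, 79, 82, 80, 65, 106, 196, 194, 196, 196, 197, 196, 195]
225 [169, 97, 228, 200, 98, 102, 112, 100, 99, 98, 99, 101, 98, 98, 100, 101, 102, 101, 177, 223, 163, 90, 79]
```

>>> apply_moves([
  {"wx":0,"wy":0,"wz":0,"tx":0.003,"ty":0.0044,"tz":0.03,"jaw":0.4},
  {"wx":0,"wy":0,"wz":0,"tx":0,"ty":0,"tz":0.035,"jaw":0.4},
  {"wx":0,"wy":0,"wz":0,"tx":0,"ty":0,"tz":0.035,"jaw":0.4},
  {"wx":0,"wy":0,"wz":0,"tx":0,"ty":0,"tz":0.03,"jaw":0.4},
  {"wx":0,"wy":0,"wz":0,"tx":0,"ty":0,"tz":0.015,"jaw":0.4},
  {"wx":0,"wy":0,"wz":0,"tx":0,"ty":0,"tz":0.006,"jaw":0.4},
  {"wx":0,"wy":0,"wz":0,"tx":0,"ty":0,"tz":0,"jaw":0.4},
], newtons=40)

```text
time: 19.82
tcp_pos: [0.4564, -0.1919, 0.1164]
orientation: [[-0.787, 0.616, 0.001], [0.616, 0.787, -0.0], [-0.001, 0.0, -1.0]]
ft_force: [-0.9, -0.7, 0.1]
gripper_width: 0.0529
grip_force: 0.0
```

>>> apply_moves([
  {"wx":0,"wy":0,"wz":0,"tx":0,"ty":-0.0055,"tz":0.004,"jaw":0.4},
  {"wx":0,"wy":0,"wz":0,"tx":0,"ty":0,"tz":0.004,"jaw":0.4},
  {"wx":0,"wy":0,"wz":0,"tx":0,"ty":0,"tz":0,"jaw":0.6},
  {"wx":0,"wy":0,"wz":0,"tx":0,"ty":0,"tz":0,"jaw":1},
  {"wx":0,"wy":0,"wz":0,"tx":0,"ty":0,"tz":0,"jaw":1},
  {"wx":0,"wy":0,"wz":0,"tx":0,"ty":0,"tz":0,"jaw":1},
  {"wx":0,"wy":0,"wz":0,"tx":0,"ty":0,"tz":0,"jaw":1},
  {"wx":0,"wy":0,"wz":0,"tx":0,"ty":0,"tz":0,"jaw":1},
])

```text
time: 20.82
tcp_pos: [0.4524, -0.1965, 0.1081]
orientation: [[-0.787, 0.617, 0.0], [0.617, 0.787, 0.0], [-0.0, 0.0, -1.0]]
ft_force: [-0.0, 0.3, 0.2]
gripper_width: 0.0175
grip_force: 39.8
```

>>> apply_moves([
  {"wx":0,"wy":0,"wz":0,"tx":0,"ty":0,"tz":-0.01,"jaw":1},
  {"wx":0,"wy":0,"wz":0,"tx":0,"ty":0,"tz":-0.02,"jaw":1},
  {"wx":0,"wy":0,"wz":0,"tx":0,"ty":0,"tz":-0.025,"jaw":1},
  {"wx":0,"wy":0,"wz":0,"tx":0,"ty":0,"tz":-0.025,"jaw":1},
  {"wx":0,"wy":0,"wz":0,"tx":0,"ty":0,"tz":-0.02,"jaw":1},
  {"wx":0,"wy":0,"wz":0,"tx":0,"ty":0,"tz":0,"jaw":1},
  {"wx":0,"wy":0,"wz":0,"tx":0,"ty":0,"tz":0,"jaw":1},
], newtons=60)

```text
time: 21.7
tcp_pos: [0.4518, -0.1963, 0.2076]
orientation: [[-0.787, 0.617, -0.001], [0.617, 0.787, 0.0], [0.001, -0.0, -1.0]]
ft_force: [0.3, 0.6, -2.2]
gripper_width: 0.0173
grip_force: 59.8
```

```bash
python3 - <<'E'
from h import *
c=np.array([.490,-.2242,0]);x=np.array([-.617,-.787,0]);y=np.array([.787,-.617,0])
f,s=shot("scene","s9");print(s["tcp_pos"],s["ft_force"],s["grip_force"],s["gripper_width"])
g=cv2.cvtColor(f["pixels"],cv2.COLOR_RGB2GRAY)
for th,e in[(.6,-.002),(.7,.003),(.82,.011)]:
    p=s["tcp_pos"]+np.array([0,0,.001]) # shoulder approx
    e=p+y*.078*np.sin(th)-np.array([0,0,.078*np.cos(th)]);b=p-y*.022*np.sin(th)+np.array([0,0,.022*np.cos(th)])
    print(th,"eye",np.round(proj(f,e)),e.round(3),"ring",np.round(proj(f,b)))
# dark pixels (rod) blob
hs=cv2.cvtColor(f["pixels"],cv2.COLOR_RGB2HSV)
sub=g[130:260,270:370]
cv2.imwrite("pics/s9c.png",cv2.resize(f["pixels"][110:290,250:400,::-1],None,fx=3.3,fy=3.3,interpolation=cv2.INTER_CUBIC))
for r in range(165,245,4): print(r,g[r,290:350:3].tolist())
E
```

```text
[ 0.45183698 -0.19629322  0.20764649] [ 0.3083527   0.57722099 -2.18874042] 59.76186219602823 0.017301512324597028
0.6 eye [321. 194.] [ 0.486 -0.223  0.144] ring [289. 156.]
0.7 eye [325. 191.] [ 0.491 -0.227  0.149] ring [288. 157.]
0.82 eye [328. 187.] [ 0.497 -0.231  0.155] ring [287. 158.]
165 [44, 40, 37, 40, 40, 43, 72, 74, 73, 73, 77, 73, 75, 77, 78, 75, 76, 71, 77, 82]
169 [52, 50, 39, 33, 39, 41, 55, 79, 76, 77, 75, 73, 69, 69, 62, 61, 60, 62, 75, 74]
173 [64, 42, 40, 39, 39, 45, 54, 56, 63, 77, 64, 55, 55, 59, 54, 55, 66, 79, 72, 74]
177 [65, 52, 40, 43, 38, 50, 60, 69, 57, 53, 64, 76, 60, 63, 54, 72, 79, 74, 75, 72]
181 [56, 54, 55, 55, 55, 54, 55, 54, 65, 66, 59, 56, 66, 90, 89, 83, 73, 72, 75, 73]
185 [54, 51, 49, 48, 56, 56, 56, 56, 56, 60, 82, 72, 85, 185, 145, 58, 87, 87, 87, 114]
189 [53, 50, 56, 64, 78, 127, 161, 201, 220, 227, 231, 127, 117, 162, 83, 54, 64, 64, 89, 119]
193 [171, 204, 223, 222, 229, 231, 227, 223, 226, 227, 228, 219, 133, 79, 87, 99, 91, 61, 58, 64]
197 [225, 218, 194, 207, 226, 225, 221, 221, 221, 220, 215, 209, 213, 215, 217, 214, 183, 142, 113
[... 460 characters left out ...]
 142, 195, 197, 192, 181, 183, 188, 146, 131, 130, 212, 211, 207, 214]
221 [195, 188, 189, 176, 129, 201, 133, 180, 141, 121, 121, 125, 193, 203, 158, 124, 186, 205, 192, 210]
225 [191, 198, 187, 189, 181, 137, 204, 146, 126, 136, 169, 140, 146, 160, 132, 133, 218, 212, 213, 210]
229 [192, 194, 191, 188, 189, 140, 130, 188, 197, 139, 155, 199, 210, 185, 135, 131, 156, 212, 222, 214]
233 [193, 190, 190, 188, 188, 144, 126, 130, 139, 163, 195, 219, 223, 221, 184, 142, 154, 174, 189, 215]
237 [197, 189, 190, 192, 190, 150, 122, 130, 139, 160, 173, 173, 179, 134, 155, 137, 157, 171, 174, 197]
241 [186, 173, 129, 142, 126, 128, 125, 131, 135, 148, 151, 132, 124, 139, 154, 136, 158, 186, 196, 197]
```

The rod is lifted, and the scene view puts its small eye at (330,187), so it leans about 0.82 rad. I'll carry it over the bin and lower it.

>>> apply_moves([
  {"wx":0,"wy":0,"wz":0,"tx":0,"ty":-0.03,"tz":0,"jaw":1},
  {"wx":0,"wy":0,"wz":0,"tx":-0.008,"ty":-0.035,"tz":0,"jaw":1},
  {"wx":0,"wy":0,"wz":0,"tx":-0.008,"ty":-0.035,"tz":0,"jaw":1},
  {"wx":0,"wy":0,"wz":0,"tx":-0.007,"ty":-0.034,"tz":0,"jaw":1},
  {"wx":0,"wy":0,"wz":0,"tx":0,"ty":0,"tz":0,"jaw":1},
  {"wx":0,"wy":0,"wz":0,"tx":0,"ty":0,"tz":0.03,"jaw":1},
  {"wx":0,"wy":0,"wz":0,"tx":0,"ty":0,"tz":0.03,"jaw":1},
  {"wx":0,"wy":0,"wz":0,"tx":0,"ty":0,"tz":0.03,"jaw":1},
  {"wx":0,"wy":0,"wz":0,"tx":0,"ty":0,"tz":0.025,"jaw":1},
  {"wx":0,"wy":0,"wz":0,"tx":0,"ty":0,"tz":0.01,"jaw":1},
  {"wx":0,"wy":0,"wz":0,"tx":0,"ty":0,"tz":0,"jaw":1},
])

```text
time: 23.12
tcp_pos: [0.3879, -0.3153, 0.0825]
orientation: [[-0.788, 0.616, -0.001], [0.616, 0.788, 0.001], [0.002, 0.0, -1.0]]
ft_force: [0.3, -0.7, -1.8]
gripper_width: 0.0172
grip_force: 59.8
```

>>> apply_moves([
  {"wx":0,"wy":0,"wz":0,"tx":0,"ty":0,"tz":0.005,"jaw":1},
  {"wx":0,"wy":0,"wz":0,"tx":0,"ty":0,"tz":0.003,"jaw":1},
  {"wx":0,"wy":0,"wz":0,"tx":0,"ty":0,"tz":0.002,"jaw":1},
  {"wx":0,"wy":0,"wz":0,"tx":0,"ty":0,"tz":0,"jaw":1},
])

```text
time: 23.62
tcp_pos: [0.3878, -0.3161, 0.0732]
orientation: [[-0.787, 0.617, 0.0], [0.617, 0.787, -0.0], [-0.0, 0.0, -1.0]]
ft_force: [-0.8, -0.8, -1.5]
gripper_width: 0.0175
grip_force: 59.8
```

>>> apply_moves([
  {"wx":0,"wy":0,"wz":0,"tx":0,"ty":0,"tz":0.002,"jaw":1},
  {"wx":0,"wy":0,"wz":0,"tx":0,"ty":0,"tz":0.002,"jaw":1},
  {"wx":0,"wy":0,"wz":0,"tx":0,"ty":0,"tz":0,"jaw":1},
])

```text
time: 24.0
tcp_pos: [0.3878, -0.316, 0.0689]
orientation: [[-0.787, 0.617, -0.0], [0.617, 0.787, 0.0], [0.0, 0.0, -1.0]]
ft_force: [0.1, -0.7, -2.1]
gripper_width: 0.0174
grip_force: 59.8
```

>>> apply_moves([
  {"wx":0,"wy":0,"wz":0,"tx":0,"ty":0,"tz":0.002,"jaw":1},
  {"wx":0,"wy":0,"wz":0,"tx":0,"ty":0,"tz":0.001,"jaw":1},
  {"wx":0,"wy":0,"wz":0,"tx":0,"ty":0,"tz":0,"jaw":1},
])

```text
time: 24.38
tcp_pos: [0.3878, -0.316, 0.066]
orientation: [[-0.787, 0.617, -0.0], [0.617, 0.787, 0.0], [0.0, 0.0, -1.0]]
ft_force: [0.2, -0.4, -1.8]
gripper_width: 0.0175
grip_force: 59.8
```

>>> apply_moves([
  {"wx":0,"wy":0,"wz":0,"tx":0,"ty":0,"tz":0.0015,"jaw":1},
  {"wx":0,"wy":0,"wz":0,"tx":0,"ty":0,"tz":0.0015,"jaw":1},
  {"wx":0,"wy":0,"wz":0,"tx":0,"ty":0,"tz":0,"jaw":1},
])

```text
time: 24.75
tcp_pos: [0.3873, -0.3157, 0.0647]
orientation: [[-0.787, 0.617, -0.0], [0.617, 0.787, -0.0], [-0.0, -0.0, -1.0]]
ft_force: [-3.7, 2.9, 17.9]
gripper_width: 0.0176
grip_force: 59.8
```

>>> apply_moves([
  {"wx":0,"wy":0,"wz":0,"tx":0,"ty":0,"tz":-0.0015,"jaw":1},
  {"wx":0,"wy":0,"wz":0,"tx":0,"ty":0,"tz":0,"jaw":1},
  {"wx":0,"wy":0,"wz":0,"tx":0,"ty":0,"tz":0,"jaw":1},
  {"wx":0,"wy":0,"wz":0,"tx":0,"ty":0,"tz":0,"jaw":1},
  {"wx":0,"wy":0,"wz":0,"tx":0,"ty":0,"tz":0,"jaw":1},
], newtons=3)

```text
time: 25.38
tcp_pos: [0.3877, -0.3159, 0.0646]
orientation: [[-0.787, 0.617, -0.0], [0.617, 0.787, 0.0], [0.0, 0.0, -1.0]]
ft_force: [-0.5, 0.2, 3.8]
gripper_width: 0.0182
grip_force: 3.0
```

>>> apply_moves([
  {"wx":0,"wy":0,"wz":0,"tx":0,"ty":0,"tz":0,"jaw":0.78},
  {"wx":0,"wy":0,"wz":0,"tx":0,"ty":0,"tz":0,"jaw":0.7},
  {"wx":0,"wy":0,"wz":0,"tx":0,"ty":0,"tz":0,"jaw":0.6},
  {"wx":0,"wy":0,"wz":0,"tx":0,"ty":0,"tz":0,"jaw":0.5},
  {"wx":0,"wy":0,"wz":0,"tx":0,"ty":0,"tz":0,"jaw":0.4},
  {"wx":0,"wy":0,"wz":0,"tx":0,"ty":0,"tz":0,"jaw":0.4},
  {"wx":0,"wy":0,"wz":0,"tx":0,"ty":0,"tz":-0.02,"jaw":0.4},
  {"wx":0,"wy":0,"wz":0,"tx":0,"ty":0,"tz":-0.04,"jaw":0.4},
  {"wx":0,"wy":0,"wz":0,"tx":0,"ty":0,"tz":-0.05,"jaw":0.4},
  {"wx":0,"wy":0,"wz":0,"tx":0,"ty":0,"tz":-0.05,"jaw":0.4},
  {"wx":0,"wy":0,"wz":0,"tx":0,"ty":0,"tz":-0.04,"jaw":0.4},
  {"wx":0,"wy":0,"wz":0,"tx":0,"ty":0,"tz":0,"jaw":0.4},
])

```text
time: 26.88
tcp_pos: [0.3892, -0.3171, 0.2674]
orientation: [[-0.787, 0.617, 0.005], [0.617, 0.787, -0.004], [-0.007, 0.0, -1.0]]
ft_force: [1.0, 0.7, -0.2]
gripper_width: 0.0531
grip_force: 0.0
```

```bash
python3 - <<'E'
from h import *
c=np.array([.490,-.2242,0]);x=np.array([-.617,-.787,0]);y=np.array([.787,-.617,0])
w,s=shot("wrist","w10")
g=cv2.cvtColor(w["pixels"],cv2.COLOR_RGB2HSV)
print(s["tcp_pos"],s["ft_force"])
for n,a,b,z in[("eye",.135,.034,.016),("eyemax",.135,.05,.016),("pin",.058,0,.02),("rim-y",.135,-.067,.07),("rim+y",.135,.067,.07),("back",.187,0,.07),("front",.036,0,.03)]:
    print(n,np.round(proj(w,c+x*a+y*b+np.array([0,0,z]),s)))
m=((g[...,1]<110)|(g[...,0]<100)|(g[...,0]>135)).astype(np.uint8)
k,l,st,ce=cv2.connectedComponentsWithStats(m)
for i in range(1,k):
    if 60<st[i,4]<20000: print(st[i].tolist(),ce[i].round().tolist())
cv2.imwrite("pics/w10c.png",w["pixels"][:,:,::-1])
E
```

```text
[ 0.38920358 -0.31706046  0.26736199] [ 0.96364716  0.68335052 -0.21584982]
eye [316. 208.]
eyemax [316. 219.]
pin [376. 184.]
rim-y [316. 135.]
rim+y [316. 249.]
back [270. 195.]
front [395. 186.]
[285, 129, 40, 91, 1431] [315.0, 171.0]
[277, 136, 13, 89, 234] [281.0, 182.0]
[298, 245, 32, 4, 74] [312.0, 246.0]
```

View pics/w10c.png

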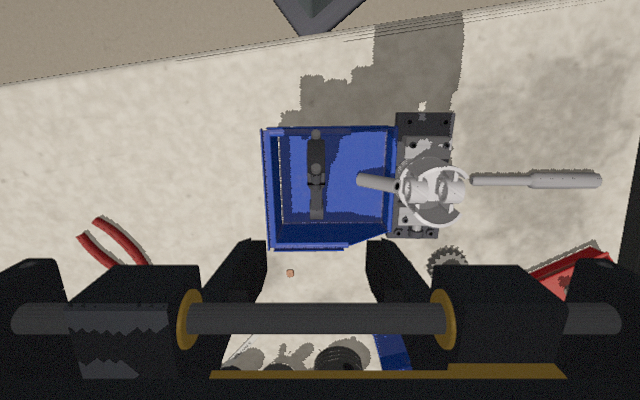

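The wrist view shows the rod in the bin: its eye is on the floor at (317,215) and its big end leans on the side rim near (316,145). The pin is in the bin at (377,183), the drift lies level at (535,180), and the gear has not moved.

```bash
python3 -c "
from bench import *
print(job_done())"
```

```text
the job is handed in; nothing more can be done
None
```

The job is handed in with no verdict returned: in the last picture the pin and rod are inside the bin, the bin stands against the fixture and the drift lies on the bench; the bearing and pinion were never touched, though the bearing was out of that last view.

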